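Square a rubber mould on the fence plate and load it in the carrier tray

TASK

The pink rubber mould lies askew on the aluminium plate with two dark fences. Push it into the corner so that it lies flush against both fences, its long sides along the left fence and one end against the far fence, and take the fingers off it; then grip it across its long sides and set it down flat in the blue tray, in the middle and square with the tray.

Things in the scene. Friction and masses are not known exactly. Their poses are not given: they have to be found in the camera images.
- mould: closed pink rubber mould, a solid block 74 (x, long) x 48 (y) x 28 mm high, about 0.1 kg, loose on the squaring plate. Origin at the centre of its underside, z up. To be gripped across its 48 mm width; it is stiff.
- squaring_plate: fixed aluminium plate 150 (x) x 130 (y), 4 thick, on the bench cover, with two dark steel fences, tops 14 mm above its underside (lower than the mould: a finger can stand over them). Origin: centre of underside, z up. End fence on the far (+x) edge, inner face at x = +63; side fence on the left (+y) edge, inner face at y = +53; -x and -y sides open. A squared mould has its origin at x +26, y +29, z +4 mm.
- carrier_tray: fixed blue tray, outside 112 (x) x 86 (y) mm, inside 100 x 74 mm, floor 4 mm and rim 8 mm above its underside. Origin at the centre of its underside, z up; the mould's long side goes along the tray's x.

How it is judged:
On the way:
1. the mould lies on the squaring plate against both fences (each within 10 mm), its long sides along the side fence within 10 degrees, fingers off it (x of mould in the frame of squaring_plate between 0.016 and 0.032 m and y of mould in the frame of squaring_plate between 0.019 and 0.035 m and z of mould in the frame of squaring_plate below 0.007 m and angle between the x axis of mould and the x axis of squaring_plate, either way round below 0.175 rad and contact force between mould and the fingers below 0.1 N), for 0.2 s.
At the end, for the whole second after the job is handed in: the mould lies flat and at rest on the floor of the blue tray, right way up, its centre within 15 mm of the tray's centre and its long side within 11 degrees of the tray's (horizontal distance between mould and carrier_tray below 0.015 m and z of mould in the frame of carrier_tray between 0.001 and 0.008 m and angle between mould's own z axis and vertical below 0.1 rad and angle between the x axis of mould and the x axis of carrier_tray, either way round below 0.2 rad and linear speed of mould below 0.02 m/s); the robot touches nothing.
It also fails if it takes over 51 s, if anything falls off the work surface, if the arm or the gripper's body presses on something with over 40 N, if the wrist force passes 120 N, or if a joint passes its speed limit or range.

ROBOT

A 6-joint arm with a two-finger parallel gripper is mounted at the origin on a cart in front of the work surface, level with it; the furniture and walls round the work are solid. World frame = base frame: x ahead of the robot, y to its left, z up, the work surface at z = 0. Lengths are in m, angles in rad, forces in N, time in s.
With the tool pointing down it reaches from about 0.275 to 0.825 m from the base axis. Payload 4.9 kg.
Tool frame: the origin (TCP) lies midway between the tips of the shut fingers; the grasp point (between the pads) lies 19 mm behind it (bot.grip_depth is the distance from the TCP to the grasp point, in m); y points along the fingers, x is the direction in which the jaws open and shut, and the axes are right-handed (so a half turn about y gives the same grasp; the last joint's range is limited). The gripper opens to 85 mm and grips with 20 to 120 N. Pads are 22 mm wide; open, the fingers measure 114 mm over their backs; the gripper's body (76 mm by 85 mm) begins 54 mm behind the grasp point. The pads swing forward as they close: fully open they stand 13 mm farther back than shut.
Start: joints at [1.041, 0.326, -0.193, 1.052, 0, 1.437], TCP at [0.212, 0.507, 0.231] pointing down, gripper open.
Joint ranges: [-2.65, 2.65], [-0.97, 1.79], [-1.3, 1.35], [-1.93, 2.1], [-1.47, 1.37], [-3.14, 3.14]. Speed limits (rad/s): [2.57, 2.57, 3.14, 3.14, 3.14, 3.14].

INTERFACE

Orientations are given as a unit quaternion [w, x, y, z].
In Python, from cell import bot gives the robot as it stands. Calls block until the motion is done:
- bot.move_pose(position, orientation): joint-space move of the TCP to a pose.
- bot.move_linear(position, speed=0.15, rotation=None, until_force=None): straight line of the TCP; rotation=None keeps the orientation; speed is the mean speed in m/s. With until_force (N) it stops when the force on the tool has changed by that much, and returns True; else False.
- bot.goto_joints(angles): joint-space move.
- bot.set_gripper(opening, grasp_force=None): opening from 0.0 (shut) to 1.0 (fully open); grasp_force is the grip in N (None keeps the last); returns when the fingers have stopped.
- bot.wait(seconds).
- bot.solve_ik(position, orientation): joint angles nearest the present ones, or None.
- bot.camera(name): name is "scene" or "top"; returns the picture (420x560x3 uint8, red, green, blue); there is no depth.
- bot.calibration(name): a dict with "mtx" (3x3 intrinsics, pixels), "extrinsics" (4x4, takes a point from world to camera coordinates). Camera axes: x right, y down, z forward; pixel columns grow to the right and rows downward; lengths in m; the calibration is good to about 2 mm. A picture is of the moment at which its call begins. calibration takes no time and is no camera call.
A pose or a line that the arm cannot do raises bot.PlanningError and nothing moves.
- bot.close_job(): hands the job in, once; it reports no verdict.
Trained networks look in the newest picture that a camera, given by its name, has taken for a name from the list of things; names that differ only in an ending like _2 or _b are one class to them, and where a whole thing is asked for, a point or a joint stands for the part that bears it (a point fixed in the world has none). Each returns a list of dicts, best first, with "confidence" (0 to 1); they miss things now and then, are a little off and sometimes report something else, mostly with a low value. They report only what shows in the picture. A call takes as long as a camera call.
- bot.search_frame(camera, thing): "bbox" ([left, top, width, height] in pixels, round what is visible of it).
Readings, each from a call of its own:
- bot.read_clock(): time.
- bot.read_joint_positions(): joint angles.
- bot.read_joint_vel(): joint speeds.
- bot.read_joint_efforts(): joint torques, N m.
- bot.read_position(): TCP position.
- bot.read_tool_rot(): TCP orientation.
- bot.read_ft_force(): force on the tool from outside, world axes, zero at the start.
- bot.read_moment(): the same for the moment, N m.
- bot.read_gripper_width(): opening from 0.0 (shut) to 1.0 (fully open).
Only numpy, scipy, OpenCV 4.12 (cv2) and the standard library are available. Lean on these libraries where they do the work, as an engineer would, in place of code of your own. Each camera call takes 0.05 s, during which the arm holds its last target.

## Working session

There is one attempt and no reset: what is moved stays moved. The work goes in short steps, each a Python script; the robot and the scene stay as the last script left them, time stands still between calls to the robot, and variables do not carry over. Pictures are saved under pics/ and viewed, and the job is handed in when it is done.

```bash
mkdir -p pics; ls
python3 - <<'E'
from cell import bot
import cv2
for n in ("scene","top"):
    im=bot.camera(n); cv2.imwrite(f"pics/{n}0.png",im[:,:,::-1])
    for t in ("mould","squaring_plate","carrier_tray"):
        print(n,t,bot.search_frame(n,t)[:2])
    c=bot.calibration(n); print(c)
print(bot.read_clock(),bot.read_tool_rot())
E
```

```text
pics
scene mould [{'bbox': [313.9, 239.8, 51.5, 33.9], 'confidence': 0.68}]
scene squaring_plate [{'bbox': [282.8, 212.3, 128.6, 85.4], 'confidence': 0.6}]
scene carrier_tray [{'bbox': [184.9, 184.1, 79.6, 44.4], 'confidence': 0.77}]
{'mtx': array([[541.82692195,   0.        , 287.79062879],
       [  0.        , 541.82692195, 204.9486991 ],
       [  0.        ,   0.        ,   1.        ]]), 'extrinsics': array([[ 7.09615087e-01, -7.04589448e-01,  3.71178053e-04,
        -6.04341217e-01],
       [-3.90291723e-01, -3.93514051e-01, -8.32357533e-01,
         1.14722341e-01],
       [ 5.86616398e-01,  5.90508595e-01, -5.54238938e-01,
         7.70591080e-01],
       [ 0.00000000e+00,  0.00000000e+00,  0.00000000e+00,
         1.00000000e+00]])}
top mould [{'bbox': [316.4, 196.4, 31.8, 34.0], 'confidence': 0.76}]
top squaring_plate [{'bbox': [292.7, 169.5, 70.3, 76.5], 'confidence': 0.93}]
top carrier_tray [{'bbox': [214.2, 200.2, 38.5, 50.7], 'confidence': 0.78}, {'bbox': [320.2, 195.0, 26.5, 34.8], 'confidence': 0.21}]
{'mtx': array([[388.24693735,   0.        , 287.69072809],
       [  0.        , 388.24693735, 211.69554911],
       [  0.        ,   0.        ,   1.        ]]), 'extrinsics': array([[ 0.00454108, -0.9999528 ,  0.00858898, -0.34204841],
       [-0.98980625, -0.00571732, -0.14230563,  0.51778234],
       [ 0.14234802, -0.00785521, -0.9897855 ,  0.82284438],
       [ 0.        ,  0.        ,  0.        ,  1.        ]])}
0.4 [-0.58851259  0.58859298  0.39183608 -0.39201496]
```

Run:
```python
import cv2
a=cv2.imread("pics/top0.png")[150:270,190:390]; cv2.imwrite("pics/top0z.png",cv2.resize(a,None,fx=4,fy=4,interpolation=cv2.INTER_CUBIC))
a=cv2.imread("pics/scene0.png")[170:310,170:430]; cv2.imwrite("pics/scene0z.png",cv2.resize(a,None,fx=3,fy=3,interpolation=cv2.INTER_CUBIC))
```

```text
(no output)
```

View pics/top0z.png

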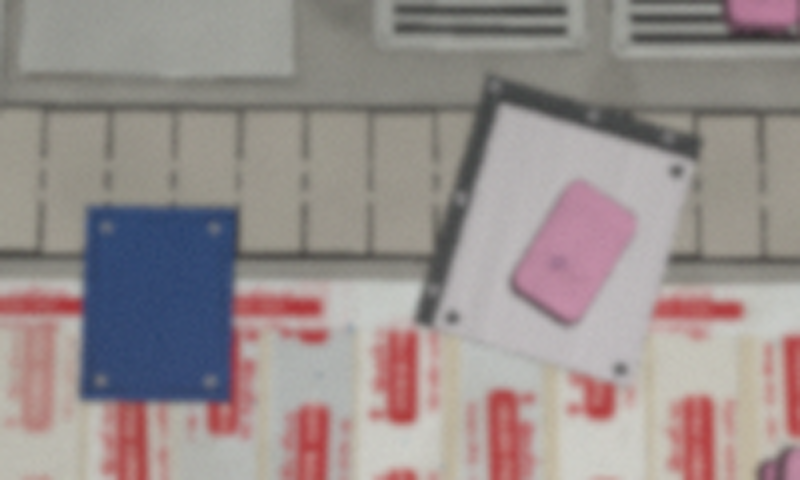

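View pics/scene0z.png

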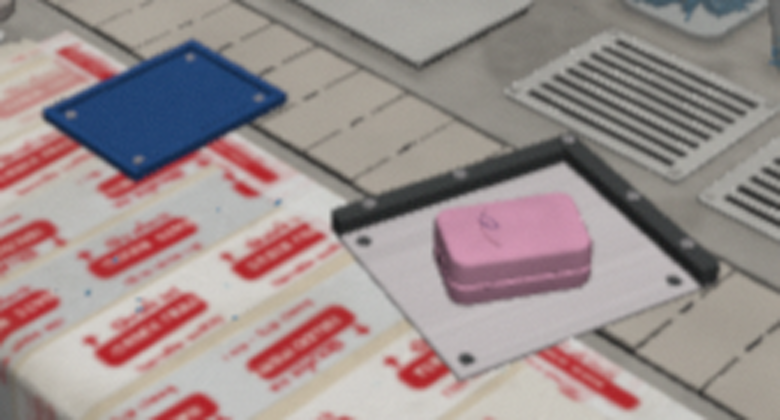

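View pics/scene0.png

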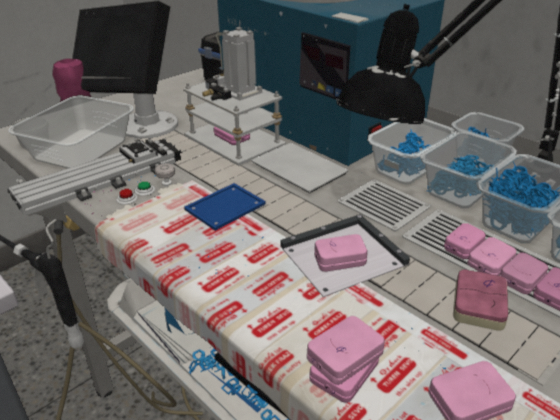

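View pics/top0.png

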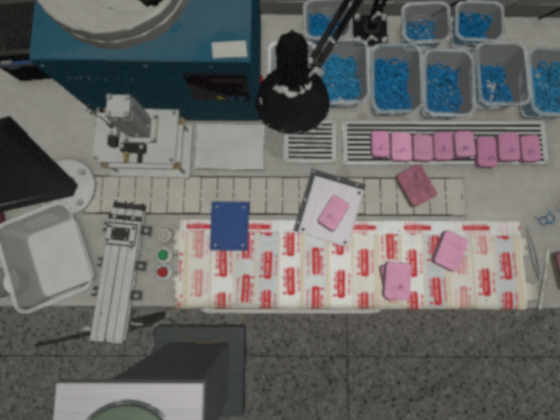

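```bash
cat > h.py <<'E'
from cell import bot
import numpy as np, cv2
from scipy.optimize import least_squares, minimize
C={n:bot.calibration(n) for n in("scene","top")}
def proj(n,P):
    P=np.atleast_2d(P); E=C[n]["extrinsics"]
    return cv2.projectPoints(P.astype(float),cv2.Rodrigues(E[:3,:3])[0],E[:3,3],C[n]["mtx"],None)[0][:,0]
def place(p,L):
    x,y,z,a=p; c,s=np.cos(a),np.sin(a); L=np.asarray(L,float)
    return np.c_[x+c*L[:,0]-s*L[:,1],y+s*L[:,0]+c*L[:,1],z+L[:,2]]
def fit(L,obs,p0):
    f=lambda p:np.concatenate([(proj(n,place(p,L))-o)[~np.isnan(o[:,0])].ravel() for n,o in obs.items()])
    r=least_squares(f,p0); return r.x,np.sqrt(np.mean(r.fun**2)),r.fun
def ray(n,uv,z):
    E=C[n]["extrinsics"];d=E[:3,:3].T@np.linalg.solve(C[n]["mtx"],[*uv,1]);o=-E[:3,:3].T@E[:3,3]
    return o+d*(z-o[2])/d[2]
def pink(im,box):
    h=cv2.cvtColor(im,cv2.COLOR_RGB2HSV); m=((h[:,:,0]>150)&(h[:,:,0]<176)&(h[:,:,1]>50)).astype(np.uint8)
    x,y,w,hh=[int(round(v)) for v in box];k=np.zeros_like(m);k[y-6:y+hh+6,x-6:x+w+6]=1
    m=m*k
    n,l,st,_=cv2.connectedComponentsWithStats(m)
    return (l==1+np.argmax(st[1:,4])).astype(np.uint8) if n>1 else m
# rounded-ish box outline
X,Y,H,R=.037,.024,.028,.008
t=np.linspace(0,2*np.pi,33)[:-1]
ol=np.c_[np.sign(np.cos(t))*(X-R)+R*np.cos(t),np.sign(np.sin(t))*(Y-R)+R*np.sin(t)]
BOX=np.vstack([np.c_[ol,0*t[:32]],np.c_[ol,0*t[:32]+H]])
def fitmould(masks,z,p0):
    S=8
    big={n:cv2.resize(m.astype(np.float32),None,fx=1,fy=1) for n,m in masks.items()}
    def cost(p):
        e=0
        for n,m in big.items():
            uv=proj(n,place([p[0],p[1],z,p[2]],BOX)); hl=cv2.convexHull(uv.astype(np.float32))[:,0]
            y0,x0=np.argwhere(m).min(0)-12; y1,x1=np.argwhere(m).max(0)+12
            im=np.zeros(((y1-y0)*S,(x1-x0)*S),np.uint8)
            cv2.fillConvexPoly(im,np.round((hl-[x0-.5,y0-.5])*S).astype(np.int32),255)
            im=cv2.resize(im,(x1-x0,y1-y0),interpolation=cv2.INTER_AREA)/255.
            e+=np.abs(im-m[y0:y1,x0:x1]).sum()/m.sum()
        return e
    best=None
    for da in(-.3,0,.3):
        r=minimize(cost,[p0[0],p0[1],p0[2]+da],method="Nelder-Mead",options=dict(initial_simplex=[[p0[0],p0[1],p0[2]+da],[p0[0]+.01,p0[1],p0[2]+da],[p0[0],p0[1]+.01,p0[2]+da],[p0[0],p0[1],p0[2]+da+.2]]))
        if best is None or r.fun<best.fun:best=r
    return best.x,best.fun
def see(z,p0,tag=None,cams=("scene","top")):
    ms={}
    for n in cams:
        im=bot.camera(n)
        if tag: cv2.imwrite(f"pics/{n}_{tag}.png",im[:,:,::-1])
        d=bot.search_frame(n,"mould")
        uv=proj(n,[[p0[0],p0[1],z+.014]])[0]
        d=[q for q in d if np.hypot(q["bbox"][0]+q["bbox"][2]/2-uv[0],q["bbox"][1]+q["bbox"][3]/2-uv[1])<40]
        if d: ms[n]=pink(im,d[0]["bbox"])
    return fitmould(ms,z,p0),list(ms)
E
cat > a.py <<'E'
from h import *
Z=lambda a,k,o:np.array(a,float)/k+np.array(o)-0.0
n_=np.nan
PL=[[.075,.065,.014],[.075,-.065,.014],[-.075,.065,.014],[-.075,-.065,.004]]
obs={"top":Z([(490,75),(700,137),(418,322),(628,382)],4,(190,150)),"scene":Z([(569,135),(717,262),(335,212),(462,380)],3,(170,170))}
p0=[*ray("top",obs["top"].mean(0),0)[:2],0,-.25]
r=fit(PL,obs,p0);print("plate",r[0].round(4),r[1],r[2].round(1))
TL=[[.056,.043,.008],[.056,-.043,.008],[-.056,-.043,.008],[-.056,.043,.008]]
ot={"top":Z([(88,206),(237,206),(232,402),(82,400)],4,(190,150)),"scene":Z([(193,41),(287,97),(136,178),(45,115)],3,(170,170))}
q0=[*ray("top",ot["top"].mean(0),0)[:2],0,0]
t=fit(TL,ot,q0);print("tray",t[0].round(4),t[1],t[2].round(1))
ms={}
for n,b in(("scene",[313.9,239.8,51.5,33.9]),("top",[316.4,196.4,31.8,34.0])):
    im=cv2.imread(f"pics/{n}0.png")[:,:,::-1].copy(); ms[n]=pink(im,b); print(n,ms[n].sum())
z=r[0][2]+.004
for zz in (z,):
  for s in(("scene","top"),("top",),("scene",)):
    m,e=fitmould({k:ms[k] for k in s},zz,[*ray("top",(332,213),.02)[:2],-.5]);print("mould",s,m.round(4),e)
for n in ms:
    im=cv2.imread(f"pics/{n}0.png");m,e=fitmould(ms,z,[*ray("top",(332,213),.02)[:2],-.5])
    o,k=((190,150),4) if n=="top" else ((170,170),3)
    w=(200,120) if n=="top" else(260,140)
    im=cv2.resize(im[o[1]:o[1]+w[1],o[0]:o[0]+w[0]],None,fx=k,fy=k)
    dr=lambda P,c:cv2.polylines(im,[np.round((proj(n,P)-o+.5)*k).astype(np.int32)],True,c,1)
    dr(place([*m[:2],z,m[2]],BOX[32:]),(0,255,0));dr(place([*m[:2],z,m[2]],BOX[:32]),(0,255,255))
    dr(place(t[0],TL),(0,255,0)); dr(place(r[0],np.array(PL)[[0,1,3,2]]),(0,255,0))
    dr(place(r[0],[[.063,.053,.004],[.063,-.065,.004],[-.075,-.065,.004],[-.075,.053,.004]]),(255,0,0))
    cv2.imwrite(f"pics/{n}0ov.png",im)
E
python3 a.py
```

```text
plate [ 0.5367 -0.4369 -0.0021 -0.2821] 0.8874200361077994 [-0.7 -0.9  0.8 -0.8 -0.7 -1.1  1.2  0.4 -0.1 -0.6  1.1  0.9 -2.1  0.2
 -0.3  0.3]
tray [ 0.4925 -0.2082 -0.0034 -0.0008] 0.5144785486912741 [ 0.3 -0.6  0.3 -0.3  0.6 -0.7  0.2 -0.5 -0.4  0.4  0.2  0.1 -0.3 -0.1
 -1.4 -0.2]
scene 1523
top 589
mould ('scene', 'top') [ 0.5229 -0.4417 -0.5854] 0.41008381815393113
mould ('top',) [ 0.5228 -0.4434 -0.6271] 0.2272578980658477
mould ('scene',) [ 0.5243 -0.4404 -0.746 ] 0.16186319570507124
```

View pics/top0ov.png

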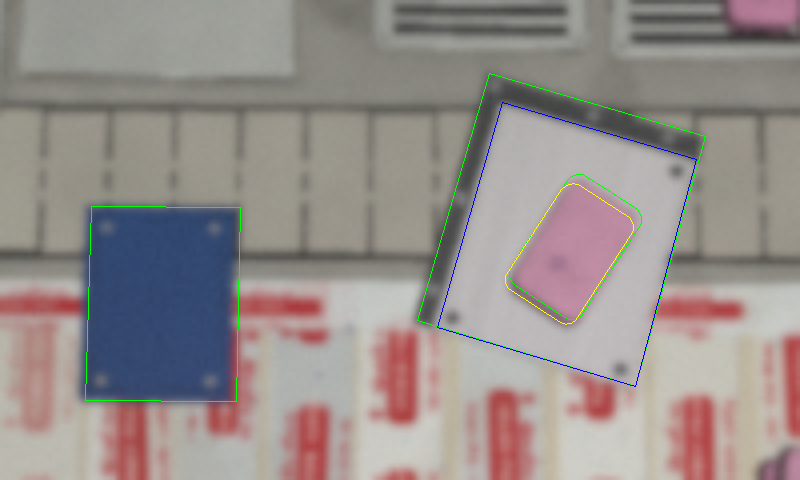

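View pics/scene0ov.png

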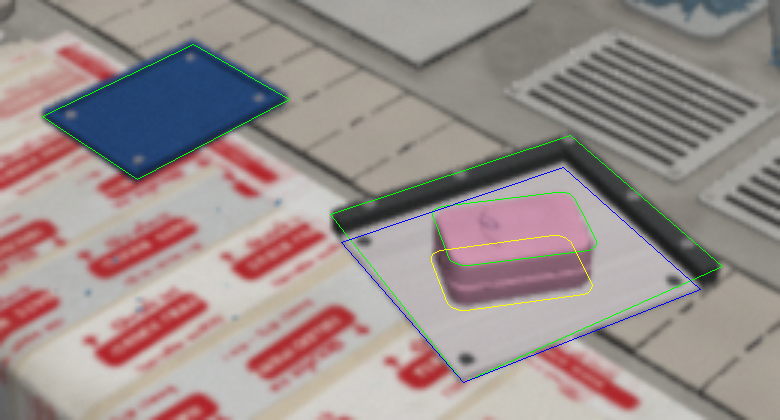

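```bash
cat >> h.py <<'E'
from scipy.spatial.transform import Rotation as Rn
PLATE=np.array([.5367,-.4369,-.0005,-.2821]); TRAY=np.array([.4925,-.2082,-.0005,-.0008])
def quat(phi):
    q=Rn.from_matrix(np.c_[[np.cos(phi),np.sin(phi),0],[0,0,-1],[-np.sin(phi),np.cos(phi),0]]).as_quat()
    return [q[3],q[0],q[1],q[2]]
def W(x,y,z,f=None):
    f=PLATE if f is None else f
    return place([f[0],f[1],0,f[3]],[[x/1000,y/1000,z/1000]])[0]
E
python3 - <<'E'
from h import *
print("tower",ray("top",(118,120),.3),ray("top",(110,175),.1),"lamp",ray("top",(295,125),.25),ray("scene",(380,120),.25))
for phi in (PLATE[3],PLATE[3]+np.pi,PLATE[3]+np.pi/2,PLATE[3]-np.pi/2):
    for pt in (W(-10,-66,60),W(-10,-66,8),W(26,29,60)):
        print(round(phi,2),bot.solve_ik(pt,quat(phi)))
for phi in (TRAY[3]+np.pi/2,TRAY[3]-np.pi/2): print(bot.solve_ik(W(0,0,20,TRAY),quat(phi)))
E
```

```text
tower [ 0.62729396 -0.06750843  0.3       ] [0.58561832 0.03080795 0.1       ] lamp [ 0.64017915 -0.34961052  0.25      ] [ 0.51646676 -0.49296269  0.25      ]
-0.28 [-0.87787349  0.75805597  0.08267628  0.89541664  0.          0.97502284]
-0.28 [-0.87787349  0.81235556  0.0433672   0.80180797  0.          0.97502284]
-0.28 [-0.73549659  0.7475953   0.06181173  0.88501276  0.          1.11739973]
2.86 [-0.87787349  0.75805597  0.08267628  0.89541664  0.         -2.16656981]
2.86 [-0.87787349  0.81235556  0.0433672   0.80180797  0.         -2.16656981]
2.86 [-0.73549659  0.7475953   0.06181173  0.88501276  0.         -2.02419292]
1.29 [-0.87787349  0.75805597  0.08267628  0.89541664  0.         -0.59577349]
1.29 [-0.87787349  0.81235556  0.0433672   0.80180797  0.         -0.59577349]
1.29 [-0.73549659  0.7475953   0.06181173  0.88501276  0.         -0.45339659]
-1.85 [-0.87787349  0.75805597  0.08267628  0.89541664  0.          2.54581917]
-1.85 [-0.87787349  0.81235556  0.0433672   0.80180797  0.          2.54581917]
-1.85 [-0.73549659  0.7475953   0.06181173  0.88501276  0.          2.68819606]
[-0.53804163  0.53566091 -0.48611077  0.54902465  0.         -0.53724163]
[-0.53804163  0.53566091 -0.48611077  0.54902465  0.          2.60435102]
```

Run:
```python
from h import *
def tri(a,b):
    P=[C[n]["mtx"]@C[n]["extrinsics"][:3] for n in("top","scene")]
    X=cv2.triangulatePoints(P[0],P[1],np.array(a,float).reshape(2,1),np.array(b,float).reshape(2,1)).ravel();X=X[:3]/X[3]
    return X.round(3),proj("top",[X]).round(0),proj("scene",[X]).round(0)
print("lamp bottom front",tri((293,120),(383,118)))
print("lamp top",tri((293,40),(400,15)))
print("tower top",tri((118,103),(237,38)))
print("press plate corner",tri((97,172),(243,157)))
```

```text
lamp bottom front (array([ 0.701, -0.361,  0.148]), array([[299., 114.]]), array([[378., 119.]]))
lamp top (array([ 0.764, -0.341,  0.3  ]), array([[291.,  42.]]), array([[401.,  15.]]))
tower top (array([ 0.692, -0.024,  0.212]), array([[117., 104.]]), array([[238.,  38.]]))
press plate corner (array([ 0.721,  0.095, -0.101]), array([[123., 143.]]), array([[222., 155.]]))
```

Run:
```python
from h import *
q=quat(PLATE[3])
print(bot.read_clock())
bot.move_pose([.42,0,.2],q)
bot.set_gripper(.35)
bot.move_pose(W(-10,-72,90),q)
print(bot.read_clock(),bot.read_gripper_width())
print(bot.move_linear(W(-10,-72,9),speed=.1,until_force=8),bot.read_position())
cv2.imwrite("pics/s1.png",bot.camera("scene")[:,:,::-1]);cv2.imwrite("pics/t1.png",bot.camera("top")[:,:,::-1])
print(bot.read_clock(),bot.read_ft_force())
a=cv2.imread("pics/t1.png")[150:290,250:390];b=cv2.imread("pics/s1.png")[170:310,250:430]
cv2.imwrite("pics/m1.png",np.hstack([cv2.resize(a,(400,400)),cv2.resize(b,(400,400*140//180)).__class__ and cv2.copyMakeBorder(cv2.resize(b,(400,311)),0,89,0,0,0)]))
```

```text
0.4
4.85 0.34905958073064935
False [ 0.50749017 -0.50377211  0.00974285]
5.9083 [0.71957692 1.20945241 0.58399596]
```

View pics/m1.png

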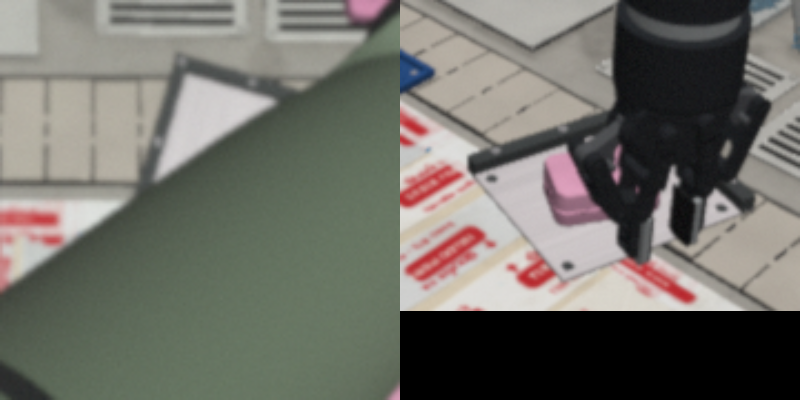

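The scene view shows both fingertips down at the plate's open -y edge (about 635,255 and 690,240 in the enlargement), with the pink mould behind them still untouched. The arm blocks the top view. Next I push toward the side fence.

Run:
```python
from h import *
q=quat(PLATE[3])
def loc(): 
    p=bot.read_position()-PLATE[:3] if True else 0; c,s=np.cos(PLATE[3]),np.sin(PLATE[3]); return (1000*np.array([c*p[0]+s*p[1],-s*p[0]+c*p[1],p[2]])).round(1)
print(bot.move_linear(W(-8,-25,9),speed=.06,until_force=15),loc(),bot.read_ft_force())
print(bot.move_linear(W(-8,4,9),speed=.03,until_force=10),loc(),bot.read_ft_force(),bot.read_clock())
bot.wait(.2)
bot.move_linear(W(-8,-35,9),speed=.12)
bot.move_linear(W(-60,-60,60),speed=.2)
cv2.imwrite("pics/s2.png",bot.camera("scene")[:,:,::-1]);cv2.imwrite("pics/t2.png",bot.camera("top")[:,:,::-1])
print(bot.read_clock())
a=cv2.imread("pics/t2.png")[150:290,250:390];b=cv2.imread("pics/s2.png")[170:310,250:430]
cv2.imwrite("pics/m2.png",np.hstack([cv2.resize(a,(400,400)),cv2.copyMakeBorder(cv2.resize(b,(400,311)),0,89,0,0,0)]))
```

```text
False [ -8.  -25.1   9.4] [ 0.59031307 -0.28854688  0.68255544]
True [-8.2 -6.2  9.7] [-0.66384794 -2.81356587  1.01139158] 7.5417
8.7667
```

View pics/m2.png

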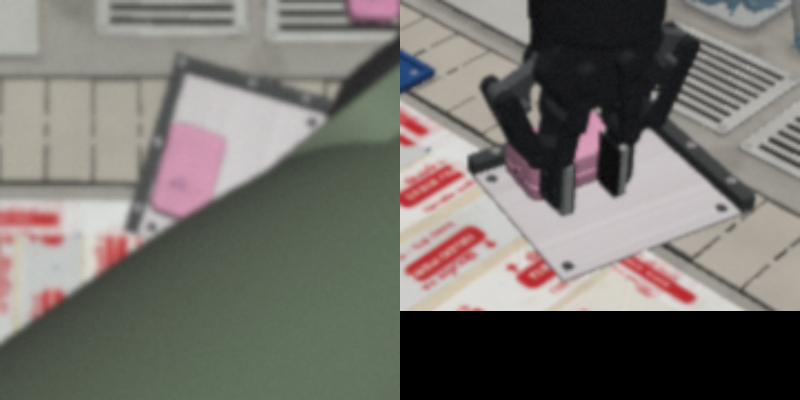

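The top view shows the mould's left side lying along the side fence (enlargement, about 175,125 to 155,210), and the stop at y = -6.2 mm matches a flush fit. Next is the end push, with the fingers shut.

```bash
cat >> h.py <<'E'
def loc(f=None):
    f=PLATE if f is None else f
    p=bot.read_position()-f[:3]; c,s=np.cos(f[3]),np.sin(f[3]); return (1000*np.array([c*p[0]+s*p[1],-s*p[0]+c*p[1],p[2]])).round(1)
E
python3 - <<'E'
from h import *
print("end at",(ray("top",(314.7,225.2),.032)))
q=quat(PLATE[3]+np.pi/2)
bot.set_gripper(0)
bot.move_pose(W(-90,26,60),q)
print(bot.move_linear(W(-90,26,10),speed=.12,until_force=8),loc(),bot.read_clock())
print(bot.move_linear(W(-45,27,10),speed=.06,until_force=15),loc(),bot.read_ft_force())
print(bot.move_linear(W(-10,27,10),speed=.03,until_force=10),loc(),bot.read_ft_force(),bot.read_clock())
bot.wait(.2)
bot.move_linear(W(-60,27,10),speed=.15)
bot.move_linear(W(-75,27,75),speed=.25)
cv2.imwrite("pics/s3.png",bot.camera("scene")[:,:,::-1]);cv2.imwrite("pics/t3.png",bot.camera("top")[:,:,::-1])
print(bot.search_frame("scene","mould")[:1],bot.search_frame("top","mould")[:1],bot.read_clock())
a=cv2.imread("pics/t3.png")[150:290,250:390];b=cv2.imread("pics/s3.png")[170:310,250:430]
cv2.imwrite("pics/m3.png",np.hstack([cv2.resize(a,(400,400)),cv2.copyMakeBorder(cv2.resize(b,(400,311)),0,89,0,0,0)]))
E
```

```text
end at [ 0.49045621 -0.39968011  0.032     ]
False [-90.   25.9  10.5] 11.0583
False [-45.1  27.2  10.3] [0.40716888 0.63360266 0.46659163]
True [-22.3  27.2   9.7] [ 0.21834649 -0.3195563   0.43674561] 12.7583
[{'bbox': [322.4, 214.7, 48.4, 39.1], 'confidence': 0.78}] [] 13.9667
```

View pics/m3.png

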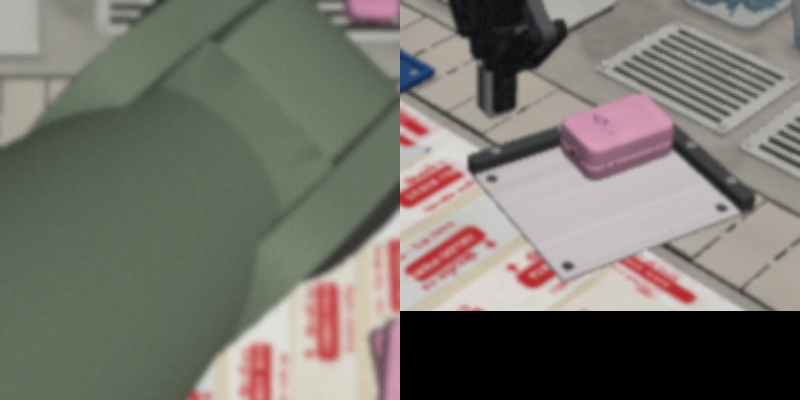

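The scene view shows the mould in the corner of the two fences (about 560–675, 95–180) with the fingers clear of it. The stop at x = -22.3 mm agrees with it being flush. Next I grip it with the tips above the fence tops and lift.

Run:
```python
from h import *
q=quat(PLATE[3]+np.pi/2)
bot.move_linear(W(26,29,85),speed=.2)
bot.set_gripper(.85,grasp_force=60)
print(bot.move_linear(W(26,29,16),speed=.1,until_force=8),loc(),bot.read_clock())
bot.set_gripper(0,grasp_force=60)
print(bot.read_gripper_width(),loc(),bot.read_ft_force(),bot.read_clock())
bot.move_linear(W(26,29,85),speed=.1)
print(bot.read_gripper_width(),bot.read_ft_force())
cv2.imwrite("pics/s4.png",bot.camera("scene")[:,:,::-1])
print(bot.read_clock())
b=cv2.imread("pics/s4.png")[130:310,190:430]
cv2.imwrite("pics/m4.png",cv2.resize(b,None,fx=3,fy=3))
```

```text
False [26.5 28.8 17. ] 16.15
0.5420690254298642 [26.6 28.5 17.9] [-1.90826558  1.26875026  6.21425301] 16.5
0.5411466294928985 [-0.18505338  0.13726101 -0.81177796]
17.3917
```

View pics/m4.png

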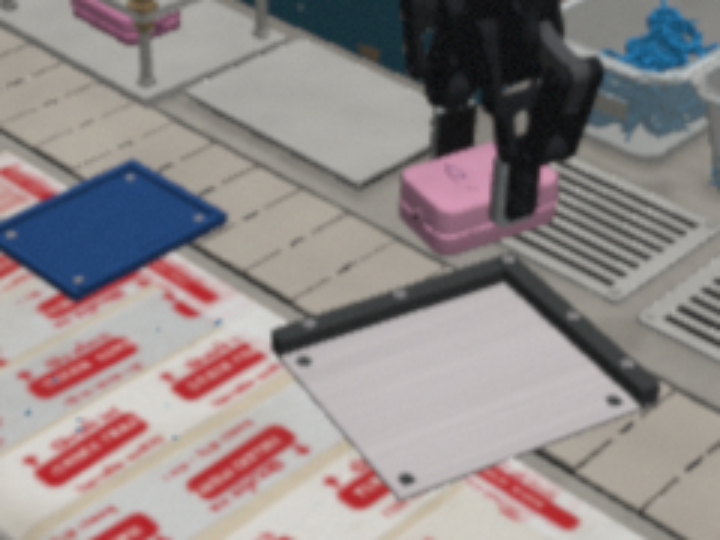

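The scene view shows the mould held level across its width (400–555, 145–250), clear of the plate. Next I carry it to the tray.

Run:
```python
from h import *
q=quat(TRAY[3]+np.pi/2)
bot.move_pose(W(0,0,70,TRAY),q)
print(loc(TRAY),bot.read_clock(),bot.read_gripper_width())
bot.move_linear(W(0,0,27,TRAY),speed=.1)
print(bot.move_linear(W(0,0,14.5,TRAY),speed=.02,until_force=3),loc(TRAY),bot.read_ft_force(),bot.read_clock())
bot.wait(.2)
cv2.imwrite("pics/s5.png",bot.camera("scene")[:,:,::-1])
b=cv2.imread("pics/s5.png")[110:260,130:330]
cv2.imwrite("pics/m5.png",cv2.resize(b,None,fx=4,fy=4))
```

```text
[ 1.4 -1.3 70.9] 18.2833 0.5428264742274829
True [ 0.2 -0.1 17.8] [-1.05209841  1.37389032  5.19094965] 19.3833
```

View pics/m5.png

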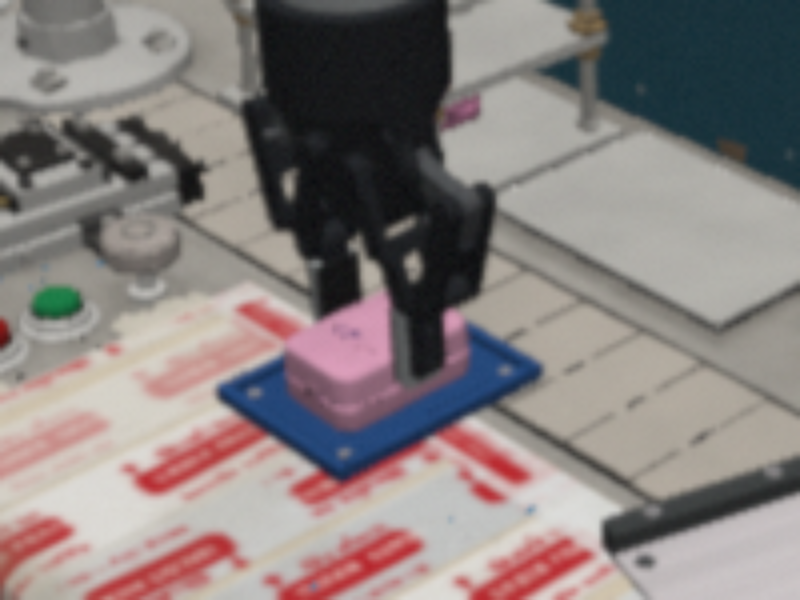

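The scene view shows the mould in the middle of the tray (285–470, 295–430), square with it. Contact came at 17.8 mm, and the grip was made at 17.9 mm, so it is on the floor. Next I release it and check.

Run:
```python
from h import *
bot.set_gripper(.85)
bot.wait(.1)
bot.move_linear(W(0,0,100,TRAY),speed=.15)
bot.move_pose([.35,.15,.2],quat(np.pi/2))
ov=[]
for n in("scene","top"):
    im=bot.camera(n);cv2.imwrite(f"pics/{n}6.png",im[:,:,::-1])
    d=bot.search_frame(n,"mould")[:2];print(n,d)
    m=pink(im,[185,165,80,65] if n=="scene" else [214,200,38,51])
    for zz in(.004,):
        r,e=fitmould({n:m},zz,[*TRAY[:2],0]);print(n,"mould-tray mm",((r[:2]-TRAY[:2])*1000).round(1),"yaw",r[2].round(3),e)
    print(bot.search_frame(n,"carrier_tray")[:1])
    o=(150,150) if n=="scene" else (180,180)
    ov.append(cv2.resize(im[o[1]:o[1]+100,o[0]:o[0]+130,::-1],(390,300),interpolation=cv2.INTER_CUBIC))
cv2.imwrite("pics/m6.png",np.hstack(ov)); print(bot.read_clock(),bot.read_ft_force())
```

```text
scene [{'bbox': [205.7, 183.7, 41.2, 35.8], 'confidence': 0.86}]
scene mould-tray mm [1.5 3.4] yaw 0.146 0.16569953499885076
[{'bbox': [185.5, 191.8, 78.0, 36.3], 'confidence': 0.71}]
top [{'bbox': [219.7, 208.3, 19.4, 32.6], 'confidence': 0.96}, {'bbox': [210.9, 201.3, 37.7, 48.3], 'confidence': 0.55}]
top mould-tray mm [-1.9  2.3] yaw 0.024 0.13633560249025425
[{'bbox': [211.3, 198.6, 39.1, 51.0], 'confidence': 0.93}]
22.5917 [0.16504684 0.18640127 0.35977292]
```

View pics/m6.png

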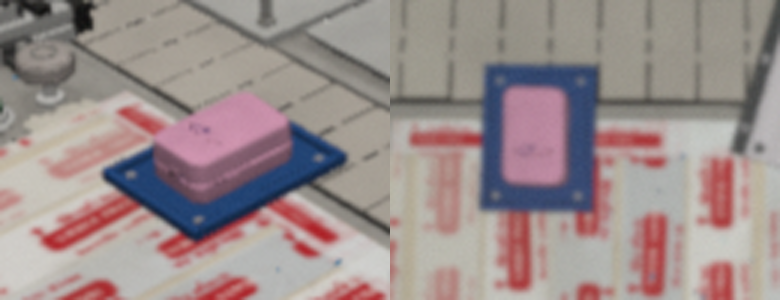

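The mould lies flat, central and square in the tray in both views (top enlargement: mould 502–567, 85–187 inside tray 483–598, 65–212). I am handing in.

```bash
python3 -c "
from cell import bot
print(bot.close_job())"
```

```text
the job is handed in; nothing more can be done
None
```

I pushed the mould flush into the corner of the two fences, took the fingers off, then set it in the blue tray and handed the job in at about 22.6 s of the 51 s. No verdict came back.

- **Squaring:** I pushed it against the side fence with two fingertips, then against the end fence with the fingers shut. Both pushes stopped within about 1 mm of where a flush mould should stop them. The scene camera showed it in the corner with the fingers clear; the arm blocked the top view.
- **Placing:** I gripped it across its 48 mm width above the fence tops at 60 N. In the tray it touched the floor at 17.8 mm tool height, against 17.9 mm when it was gripped, so it is down on the floor.
- **Last check:** both cameras show it flat and inside the rim, with the gripper well away. The centre offset from the tray was about 3 mm by the top camera and 4 mm by the scene camera (limit 15 mm).
- **Disagreement:** the two cameras differ on yaw. The top camera gives 0.024 rad and the scene camera 0.146 rad (limit 0.2). The scene fit was already off before I moved anything, and the mould looks square in both pictures, so I trusted the top camera.

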